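# Turn a sheet-metal cover over in the tipping tray

### The job

The pressed metal cover lies hollow side down in the tipping tray. Swing the tray by its bar handle all the way over to its other rest, so that the cover slides down, tumbles and ends up hollow side up on the tray's other panel. Guide the tray the whole way so that it never swings fast or slams, do not touch the cover, leave the other things on the bench alone, and let go of the tray at the end.

Things in the scene. Friction and masses are not known exactly. Their poses are not given: they have to be found in the camera images.
- tray (a joint): Tray angle, rad. 0 (start): floor panel level, back panel upright. Growing values swing the handle up and over to the back panel's side. 1.9 is the end of travel: the back panel lies on its rest, sloping 19 degrees down outwards, the floor panel stands leaning past vertical. It balances near 1.0 to 1.1; beyond that it falls over by itself if not held. It stays on either rest.
- pivot (a point): Middle of the tray's level pivot axis, 75 mm above the bench, on a dark steel stand (210 x 300 mm) fixed to the bench. x along the axis, z up; at tray angle 0 the floor panel and handle extend along +y. The inner corner where the two panels meet lies on this axis. At angle 0 the upright back panel's top is 219 mm above the bench.
- handle (a point): Middle of the tray's handle, a round steel bar 14 mm thick, 120 mm long, parallel to the pivot; 100 mm is free between its two arms; 49 mm clear of the tray's end lip. It is 210 mm out from the pivot along the floor panel and 12 mm above the floor's surface, so 87 mm above the bench at angle 0; it circles the pivot. Axes turn with the tray: x along the bar, y outwards.
- back_panel (a point): Centre of the back panel's inner face, 70 mm from the pivot. The tray is a bare metal L, 0.8 kg, 4 mm thick, 150 mm wide inside: floor panel 150 mm long with the handle at its end, back panel 140 mm, both with 25 mm side walls and end lips. Axes turn with the tray: x along the pivot, y out of the inner face, z along the panel away from the pivot.
- cover: The loose pressed black-steel cover, a shallow pan 110 x 85 x 14 mm, 0.2 kg, closed on one face and hollow on the other. Origin at the centre of the open (hollow) side's rim; z points from the hollow side to the closed face, so z is up at the start, x along its 110 mm side. It starts on the tray's floor panel near the end lip.
- tin: Bystander: white paint tin with red drips, 96 mm across, 110 mm high, standing; origin at the centre of its underside.
- hammer: Bystander: hammer lying on the bench.
- basin: Bystander: white bowl 150 mm across, 65 mm high; origin at the centre of its underside.

How it is judged:
By the outcome, as a careful person would: the job done as asked, in the order asked, and still so for the second after the job is handed in, with the robot touching nothing.
It also fails if it takes over 51 s, if anything falls off the work surface, if the arm or the gripper's body presses on something with over 40 N, if the wrist force passes 120 N, or if a joint passes its speed limit or range.

### The arm

A 6-joint arm with a two-finger parallel gripper is mounted at the origin on the work surface. World frame = base frame: x ahead of the robot, y to its left, z up, the work surface at z = 0. Lengths are in m, angles in rad, forces in N, time in s.
With the tool pointing down it reaches from about 0.25 to 0.725 m from the base axis. Payload 4 kg.
Tool frame: the origin (TCP) lies at the very end of the fingers, on their centre line; the grasp point (between the pads) lies 19 mm behind it; z points along the fingers, y is the line along which they close (so a half turn about z gives the same grasp; the last joint's range is limited). The gripper opens to 85 mm and grips with 20 to 120 N. Pads are 22 mm wide; open, the fingers measure 114 mm over their backs; the gripper's body (76 mm by 85 mm) begins 54 mm behind the grasp point. The pads swing forward as they close: fully open they stand 13 mm farther back than shut.
Start: joints at [-1.326, 0.241, 0.005, 1.335, 0, 1.571], TCP at [0.121, -0.485, 0.231] pointing down, gripper open.
Joint ranges: [-2.72, 2.72], [-1.05, 1.87], [-1.09, 1.28], [-1.99, 2.15], [-1.42, 1.44], [-3.14, 3.14]. Speed limits (rad/s): [2.79, 2.79, 3.14, 3.14, 3.14, 3.14].

### API

Orientations are given as a unit quaternion [x, y, z, w].
In Python, from workcell import bot, vision, workorder gives the robot as it stands.
- The arm moves only by the shell command python3 -m creep 'ROWS' [OPENING]. ROWS is JSON, a list of rows, each a list of 2 entries, a list of its own where there are three numbers: the shift along the tool's x, y, z in mm, then the turn, a rotation vector about the tool's x, y, z in rad. In form: [[[dx, dy, dz], [wx, wy, wz]], ...]. A call has 1 to 12 rows; each row shifts and turns the commanded pose from where the row before left it, along the tool's axes as they then stand; what a row does not reach is not made up. A row lasts 1/8 s, in which the tool goes at most 62.5 mm and 10.7 degrees, less where a joint would pass 70% of its speed; a pose out of reach is approached as far as the arm can. A call is refused whole if a number of a shift passes 62.5 or a number of a turn 0.188, either way. A call with a gripper value outside its range is refused whole. OPENING is the finger opening in mm, from 0 to 85.4, set as the call begins (- or left out, the last holds). The fingers move at their own pace and stop on an object; the grip force is fixed at half the most. Time passes only in rows, so rows that do not move let the fingers close. It gives the time, the measured TCP pose, the force, the opening and the grip force at its end, in the units of the state.
- bot.get_obs(): the state, without advancing time (a new reading comes with each control period).
- vision.camera(name): name is "side" or "top" or "wrist"; returns a dict with "image" (400x640x3 uint8, blue, green, red), "z_map" (400x640 float32, m along the optical axis (not along the pixel's ray), 0 where there is no reading), "K" (3x3 intrinsics, pixels), "rvec" (rotation vector, rad) and "tvec" (3), from world to camera coordinates, as OpenCV has them; the wrist camera has in their place "tool_from_camera" (4x4, takes a point from camera to tool coordinates, whose origin is the TCP and whose axes are the flange's). Camera axes: x right, y down, z forward; pixel columns grow to the right and rows downward; lengths in m; the calibration is good to about 2 mm. A picture is of the moment at which its call begins: read the wrist's pose just before it.
- workorder.job_done(): hands the job in; it is judged then, once.
Trained networks look in a picture, given as the dict that the camera call returned (one of the last four; its "shot" number tells which), for a name from the list of things; names that differ only in an ending like _2 or _b are one class to them, and where a whole thing is asked for, a point or a joint stands for the part that bears it (a point fixed in the world has none). Each returns a list of dicts, best first, with "score" (0 to 1); they miss things now and then, are a little off and sometimes report something else, mostly with a low value. They report only what shows in the picture. A call takes as long as a camera call.
- vision.spot_in(picture, query): "position" ([column, row] in pixels, amid what is visible of it).
- vision.place_of(picture, query): "position" ([column, row] in pixels: a listed point, or the origin of a listed thing).
The state is a dict: "clock": time; "joint_pos": joint angles; "joint_vel": joint speeds; "tau": joint torques, N m; "eef_pos": TCP position; "tool_rot": TCP orientation; "ft_force": force on the tool from outside, world axes, zero at the start; "ft_torque": the same for the moment, N m; "grip_width": finger opening in m; "grasp_force": force on a finger pad.
Only numpy, scipy, OpenCV 4.12 (cv2) and the standard library are available. Lean on these libraries where they do the work, as an engineer would, in place of code of your own. Each camera call takes 0.05 s, during which the arm holds its last target. There are 200 camera calls.

## Working session

There is one attempt and no reset: what is moved stays moved. The work goes in short steps, Python scripts to look and compute and a shell command to move; the robot and the scene stay as the last step left them, time stands still between calls to the robot, and variables do not carry over. Pictures are saved under pics/ and viewed, at most 10 in all, crops included, and the job is handed in when it is done.

```bash
mkdir -p pics
cat > h.py <<'E'
import numpy as np, cv2
from scipy.spatial.transform import Rotation as R
from workcell import bot, vision, workorder
def world(p,uv,z=None,win=2):
    K=p["K"]; u,v=uv
    Rm=cv2.Rodrigues(np.array(p["rvec"],float))[0]; t=np.array(p["tvec"],float).ravel()
    ray=np.linalg.inv(K)@[u,v,1]
    c=-Rm.T@t; d=Rm.T@ray
    if z is None:
        w=p["z_map"][int(v)-win:int(v)+win+1,int(u)-win:int(u)+win+1]; w=w[w>0]
        return c+d*np.median(w) if len(w) else None
    return c+d*(z-c[2])/d[2]
E
python3 - <<'E'
from h import *
for n in("top","side"):
    p=vision.camera(n); cv2.imwrite(f"pics/{n}0.png",p["image"])
    for q in("pivot","handle","back_panel","cover","tin","hammer","basin"):
        for r in vision.place_of(p,q)[:2]:
            print(n,q,round(r["score"],2),np.round(r["position"],1),world(p,r["position"]).round(3), world(p,r["position"],{"pivot":.075,"handle":.087,"back_panel":.145,"cover":.079}.get(q,0)).round(3))
o=bot.get_obs();print(o["clock"],o["eef_pos"],o["tool_rot"])
E
```

```text
top pivot 0.75 [329.5 192.6] [ 0.499 -0.049  0.22 ] [ 0.515 -0.055  0.075]
top pivot 0.64 [299.  198.1] [0.499 0.035 0.09 ] [0.5   0.036 0.075]
top handle 0.7 [262.6 210.1] [0.466 0.141 0.091] [0.466 0.142 0.087]
top back_panel 0.92 [332.  186.4] [ 0.515 -0.055  0.219] [ 0.525 -0.059  0.145]
top cover 0.94 [297.8 196.3] [0.504 0.039 0.09 ] [0.505 0.039 0.079]
top tin 0.56 [155.3 226.3] [0.424 0.443 0.111] [0.427 0.49  0.   ]
top hammer 0.55 [163.1 182.5] [0.561 0.458 0.025] [0.564 0.467 0.   ]
top basin 0.68 [459.9 187.2] [ 0.532 -0.469  0.007] [ 0.533 -0.472  0.   ]
side pivot 0.84 [309.1 195. ] [ 0.52  -0.045  0.077] [ 0.521 -0.047  0.075]
side handle 0.98 [292.5 235.4] [0.45  0.14  0.094] [0.455 0.134 0.087]
side back_panel 0.87 [309.6 169.4] [ 0.524 -0.059  0.164] [ 0.539 -0.08   0.145]
side back_panel 0.37 [224.  358.8] [0.372 0.503 0.075] [0.335 0.528 0.145]
side cover 0.97 [298.4 209.9] [0.5   0.041 0.089] [0.507 0.031 0.079]
side tin 0.94 [219.3 362.3] [0.378 0.512 0.068] [0.414 0.49  0.   ]
side hammer 0.61 [179.2 324.3] [0.555 0.474 0.018] [0.568 0.467 0.   ]
side basin 0.83 [369.4 151.4] [ 0.508 -0.43   0.024] [ 0.523 -0.462  0.   ]
0.8 [ 0.12118085 -0.48510714  0.23133519] [9.92517593e-01 1.22101705e-01 1.20098768e-05 3.11459442e-05]
```

View pics/top0.png

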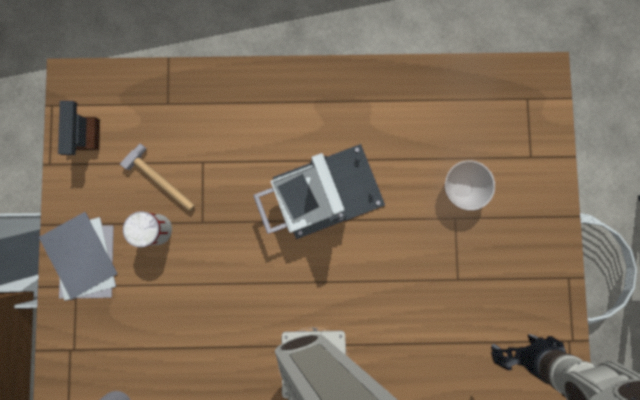

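View pics/side0.png

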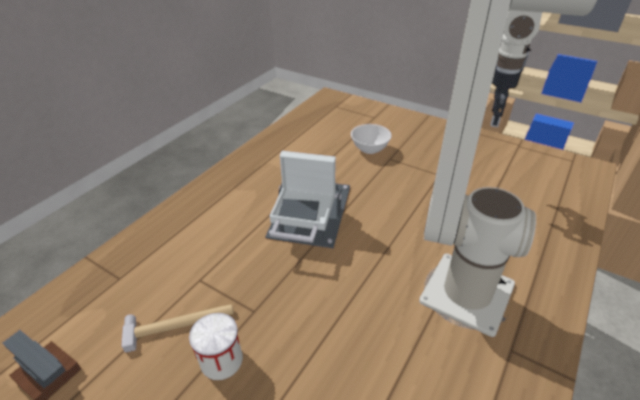

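The top view shows the tray: handle near (262,210), cover (298,196), back panel top edge (330,188). The tin is at (150,229), the hammer at (160,180) and the basin at (470,186). The side view agrees. Next I'll fit the tray's heading from the depth map.

Run:
```python
from h import *
for n in("top","side"):
    p=vision.camera(n)
    vv,uu=np.mgrid[0:400,0:640]; Z=p["z_map"]
    Rm=cv2.Rodrigues(np.array(p["rvec"],float))[0]; t=np.array(p["tvec"],float).ravel()
    P=np.stack([(uu-p["K"][0,2])/p["K"][0,0]*Z,(vv-p["K"][1,2])/p["K"][1,1]*Z,Z],-1).reshape(-1,3)
    W=(P-t)@Rm; W=W[(Z>0).ravel()]
    def fit(nm,m):
        q=W[m]; c=(np.median(q,0)); l,v=np.linalg.eigh(np.cov(q[:,:2].T)); d=v[:,1]; d=d*np.sign(d[0])
        pr=(q[:,:2]-c[:2])@d; mid=c[:2]+d*(pr.min()+pr.max())/2
        print(n,nm,len(q),c.round(3),"ang",np.degrees(np.arctan2(d[1],d[0])).round(1),"ext",np.ptp(pr).round(3),"mid",mid.round(3),"sd",np.sqrt(l).round(4))
    near=np.hypot(W[:,0]-.5,W[:,1])<.3
    fit("paneltop",near&(abs(W[:,2]-.219)<.008))
    ey=np.array([-.3,.954]); s=(W[:,:2]-[.52,-.05])@ey
    fit("bar",near&(s>.19)&(W[:,2]>.075)&(W[:,2]<.11))
    fit("cover",near&(s>0.02)&(s<.12)&(abs(W[:,2]-.091)<.004))
    fit("plate",near&(abs(W[:,2]-.012)<.008)&(W[:,2]>.006))
    print(np.histogram(W[near][:,2],bins=np.arange(0,.05,.005)))
```

```text
top paneltop 681 [ 0.522 -0.043  0.22 ] ang 20.0 ext 0.158 mid [ 0.523 -0.043] sd [0.0084 0.0456]
top bar 215 [0.457 0.143 0.093] ang 19.0 ext 0.12 mid [0.456 0.143] sd [0.0048 0.0367]
top cover 874 [0.505 0.035 0.09 ] ang 15.4 ext 0.181 mid [0.505 0.035] sd [0.0213 0.0332]
top plate 3189 [ 0.547 -0.118  0.009] ang -58.2 ext 0.591 mid [ 0.483 -0.015] sd [0.0801 0.0939]
(array([13684,  2822,  1083,    30,     6,    27,     5,     0,     1]), array([0.   , 0.005, 0.01 , 0.015, 0.02 , 0.025, 0.03 , 0.035, 0.04 ,
       0.045]))
side paneltop 340 [ 0.52  -0.044  0.221] ang 20.2 ext 0.158 mid [ 0.522 -0.044] sd [0.0083 0.0467]
side bar 228 [0.454 0.143 0.094] ang 19.7 ext 0.12 mid [0.454 0.143] sd [0.0042 0.0361]
side cover 667 [0.503 0.033 0.091] ang 13.7 ext 0.182 mid [0.503 0.033] sd [0.0227 0.0362]
side plate 1701 [0.451 0.016 0.01 ] ang 68.0 ext 0.59 mid [0.454 0.021] sd [0.0893 0.1138]
(array([13111,  1851,   694,    38,    18,    24,    23,    17,    20]), array([0.   , 0.005, 0.01 , 0.015, 0.02 , 0.025, 0.03 , 0.035, 0.04 ,
       0.045]))
```

```bash
python3 -m creep '[[[0,0,-6],[0,0,-0.18]],[[0,0,-6],[0,0,-0.18]],[[0,0,-6],[0,0,-0.18]],[[0,0,-6],[0,0,-0.18]],[[0,0,-6],[0,0,-0.18]],[[0,0,-6],[0,0,-0.18]],[[0,0,-6],[0,0,-0.18]],[[0,0,-6],[0,0,-0.18]],[[0,0,-6],[0,0,-0.18]],[[0,0,-6],[0,0,-0.18]],[[0,0,-6],[0,0,-0.18]],[[0,0,-6],[0,0,-0.18]]]' 45
python3 -m creep '[[[0,0,0],[0,0,-0.18]],[[0,0,0],[0,0,-0.18]],[[0,0,0],[0,0,-0.18]],[[0,0,0],[0,0,-0.18]],[[0,0,0],[0,0,-0.18]],[[0,0,0],[0,0,-0.18]]]'
python3 -m creep '[[[-33,38,0],[0,0,0]],[[-33,38,0],[0,0,0]],[[-33,38,0],[0,0,0]],[[-33,38,0],[0,0,0]],[[-33,38,0],[0,0,0]],[[-33,38,0],[0,0,0]],[[-33,38,0],[0,0,0]],[[-33,38,0],[0,0,0]]]'
python3 - <<'E'
from h import *
o=bot.get_obs();print(o["clock"],o["eef_pos"].round(4) if hasattr(o["eef_pos"],"round") else o["eef_pos"],R.from_quat(o["tool_rot"]).as_matrix().round(3),np.round(o["joint_pos"],2),o["ft_force"])
E
```

```text
clock: 2.4
eef_pos: [0.1212, -0.4851, 0.3035]
tool_rot: [0.357, 0.934, 0.0, -0.0]
ft_force: [0.9, 0.0, 0.3]
grip_width: 0.0453
grasp_force: 0.0
clock: 3.15
eef_pos: [0.1212, -0.4851, 0.3033]
tool_rot: [-0.174, 0.985, -0.0, 0.0]
ft_force: [0.4, -0.6, -0.1]
grip_width: 0.0448
grasp_force: 0.0
clock: 4.15
eef_pos: [0.2678, -0.1086, 0.3036]
tool_rot: [-0.17, 0.985, -0.0, 0.001]
ft_force: [0.1, -0.7, -0.2]
grip_width: 0.0449
grasp_force: 0.0
4.15 [ 0.2678 -0.1086  0.3036] [[-0.942 -0.336  0.002]
 [-0.336  0.942 -0.001]
 [-0.001 -0.001 -1.   ]] [-0.39 -0.21 -0.27  1.51  0.   -0.73] [ 0.10897966 -0.68758959 -0.15064013]
```

```bash
python3 -m creep '[[[-33,38,0],[0,0,0]],[[-33,38,0],[0,0,0]],[[-33,38,0],[0,0,0]],[[-33,38,0],[0,0,0]],[[-33,38,0],[0,0,0]],[[-33,38,0],[0,0,0]],[[-33,38,0],[0,0,0]],[[-33,38,0],[0,0,0]]]'
python3 -m creep '[[[0,0,0],[0.175,0,0]],[[0,0,0],[0.175,0,0]],[[0,0,0],[0.175,0,0]],[[0,0,0],[0.175,0,0]],[[0,0,0],[0.175,0,0]],[[0,0,0],[0.175,0,0]],[[0,0,0],[0,0,0]]]'
cat > d.py <<'E'
from h import *
o=bot.get_obs(); M=R.from_quat(o["tool_rot"]).as_matrix(); p=np.array(o["eef_pos"])
H=np.array([.455,.143,.087])
g=p-.019*M[:,2]
print(o["clock"],p.round(4),"\n",M.round(3),"\nj",np.round(o["joint_pos"],2),"grasp->handle in tool mm",((H-g)@M*1000).round(1),"tilt",np.degrees(np.arctan2(M[2,1],-M[2,2])).round(1))
E
python3 d.py
```

```text
clock: 5.15
eef_pos: [0.4142, 0.2669, 0.3034]
tool_rot: [-0.171, 0.985, -0.0, 0.0]
ft_force: [-0.2, -0.5, 0.9]
grip_width: 0.0451
grasp_force: 0.0
clock: 6.02
eef_pos: [0.4129, 0.2664, 0.2981]
tool_rot: [-0.151, 0.851, -0.497, 0.082]
ft_force: [0.7, 0.3, -0.7]
grip_width: 0.0448
grasp_force: 0.0
6.025 [0.4129 0.2664 0.2981] 
 [[-0.941 -0.175  0.29 ]
 [-0.339  0.461 -0.82 ]
 [ 0.01  -0.87  -0.493]] 
j [ 1.01  0.68  0.37  2.1  -0.75  1.  ] grasp->handle in tool mm [1.000e-01 1.194e+02 2.365e+02] tilt -60.5
```

```bash
python3 -m creep '[[[0,24,27],[0,0,0]],[[0,24,27],[0,0,0]],[[0,24,27],[0,0,0]],[[0,24,27],[0,0,0]],[[0,23,28],[0,0,0]],[[0,0,0],[0,0,0]]]'
python3 d.py
python3 - <<'E'
from h import *
o=bot.get_obs(); M=R.from_quat(o["tool_rot"]).as_matrix(); p0=np.array(o["eef_pos"])
p=vision.camera("wrist"); cv2.imwrite("pics/w1.png",p["image"])
T=np.array(p["tool_from_camera"]); K=p["K"]
for r in vision.place_of(p,"handle")[:2]:
    u,v=r["position"]; z=p["z_map"][int(v)-2:int(v)+3,int(u)-2:int(u)+3]; z=np.median(z[z>0])
    c=np.linalg.inv(K)@[u,v,1]*z; q=T[:3,:3]@c+T[:3,3]; print(r["score"],u,v,z,"tool mm",(q*1000).round(1),"world",(M@q+p0).round(4))
E
```

```text
clock: 6.78
eef_pos: [0.4338, 0.2083, 0.1329]
tool_rot: [-0.147, 0.853, -0.493, 0.085]
ft_force: [-0.4, 0.3, -1.4]
grip_width: 0.0451
grasp_force: 0.0
6.775 [0.4338 0.2083 0.1329] 
 [[-0.943 -0.167  0.289]
 [-0.334  0.471 -0.817]
 [-0.    -0.866 -0.499]] 
j [ 0.92  0.75  0.06  1.64 -0.81  0.92] grasp->handle in tool mm [  1.8   5.5 101.4] tilt -60.0
0.59 331.5 205.3 0.23293053 tool mm [ 5.   4.9 76.5] world [0.4504 0.1465 0.0905]
```

View pics/w1.png

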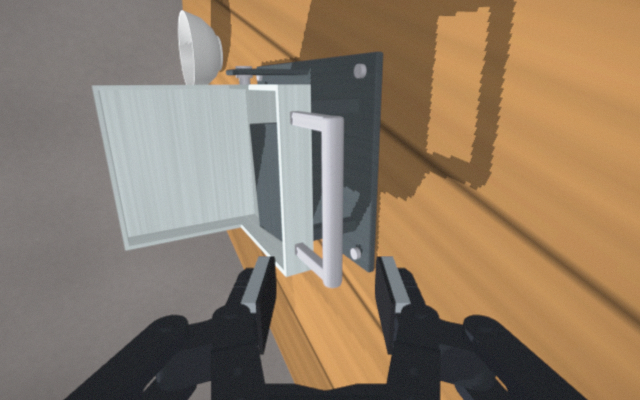

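The wrist view shows the bar at column 333, rows 117 to 285, centred between the fingers apart from a 5 mm offset. I'll close in and grip it.

```bash
python3 -m creep '[[[3,5,20],[0,0,0]],[[0,0,25],[0,0,0]],[[0,0,25],[0,0,0]],[[0,0,18],[0,0,0]],[[0,0,12],[0,0,0]],[[0,0,0],[0,0,0]]]'
python3 -m creep '[[[0,0,0],[0,0,0]],[[0,0,0],[0,0,0]],[[0,0,0],[0,0,0]],[[0,0,0],[0,0,0]],[[0,0,0],[0,0,0]],[[0,0,0],[0,0,0]]]' 0
python3 d.py
```

```text
clock: 7.62
eef_pos: [0.4596, 0.1296, 0.0793]
tool_rot: [-0.147, 0.853, -0.493, 0.086]
ft_force: [-0.1, -0.2, 0.7]
grip_width: 0.045
grasp_force: 0.0
clock: 8.38
eef_pos: [0.4596, 0.13, 0.0798]
tool_rot: [-0.149, 0.852, -0.494, 0.087]
ft_force: [-0.5, -0.8, 6.7]
grip_width: 0.0122
grasp_force: 58.4
8.375 [0.4596 0.13   0.0798] 
 [[-0.941 -0.168  0.295]
 [-0.339  0.467 -0.817]
 [-0.001 -0.868 -0.496]] 
j [ 0.8   0.74 -0.13  1.35 -0.9   0.77] grasp->handle in tool mm [-0.1  0.6  3.5] tilt -60.3
```

```bash
cat > a.py <<'E'
from h import *
o=bot.get_obs(); M=R.from_quat(o["tool_rot"]).as_matrix(); p=np.array(o["eef_pos"])
ex=np.array([.941,.339,0]); ey=np.array([-.339,.941,0]); P=np.array([.455,.143,.075])-.21*ey
q=p-.019*M[:,2]-P
print("t",round(o["clock"],2),"tilt",np.degrees(np.arctan2(M[:,2]@ey,-M[2,2])).round(1),"handle ang(rad)",(np.arctan2(q[2],q@ey)-np.arctan2(12,210)).round(3),"rad",np.hypot(q[2],q@ey).round(4),"x",(q@ex).round(4),"j",np.round(o["joint_pos"],2))
f=M.T@np.array(o["ft_force"]); print("f tool",f.round(1),"w",np.round(o["grip_width"],4),o["grasp_force"])
for d in(.03,.04):
    print(d,(M.T@(R.from_rotvec(ex*d).as_matrix()-np.eye(3))@(p-P)*1000).round(2),(M.T@ex*-0+M.T@ex*d).round(4))
E
python3 a.py
```

```text
t 8.38 tilt -60.3 handle ang(rad) 0.01 rad 0.2133 x -0.0001 j [ 0.8   0.74 -0.13  1.35 -0.9   0.77]
f tool [ 0.8 -6.1 -2.8] w 0.0122 58.398998379707336
0.03 [-0.   -5.23 -2.72] [-0.03  0.    0.  ]
0.04 [-0.   -6.99 -3.59] [-0.04  0.    0.  ]
```

```bash
python3 -m creep '[[[0,-2.6,-1.4],[-0.015,0,0]],[[0,-5.2,-2.7],[-0.03,0,0]],[[0,-5.2,-2.7],[-0.03,0,0]],[[0,-5.2,-2.7],[-0.03,0,0]],[[0,-5.2,-2.7],[-0.03,0,0]],[[0,-5.2,-2.7],[-0.03,0,0]],[[0,-5.2,-2.7],[-0.03,0,0]],[[0,-5.2,-2.7],[-0.03,0,0]]]'
python3 a.py
```

```text
clock: 9.38
eef_pos: [0.4615, 0.1247, 0.1226]
tool_rot: [-0.156, 0.903, -0.393, 0.069]
ft_force: [2.7, 5.9, -1.3]
grip_width: 0.0119
grasp_force: 59.4
t 9.38 tilt -47.1 handle ang(rad) 0.231 rad 0.2133 x -0.0001 j [ 0.71  0.51 -0.19  1.24 -0.75  0.52]
f tool [-4.5  4.1 -2.5] w 0.0119 59.40000772476196
0.03 [-0.02 -5.2  -2.77] [-0.03    0.0001  0.    ]
0.04 [-0.02 -6.95 -3.66] [-0.04    0.0001  0.    ]
```

```bash
python3 -m creep '[[[0,-5.2,-2.7],[-0.03,0,0]],[[0,-5.2,-2.7],[-0.03,0,0]],[[0,-5.2,-2.7],[-0.03,0,0]],[[0,-5.2,-2.7],[-0.03,0,0]],[[0,-5.2,-2.7],[-0.03,0,0]],[[0,-5.2,-2.7],[-0.03,0,0]],[[0,-5.2,-2.7],[-0.03,0,0]],[[0,-5.2,-2.7],[-0.03,0,0]],[[0,-5.2,-2.7],[-0.03,0,0]],[[0,-5.2,-2.7],[-0.03,0,0]],[[0,-5.2,-2.7],[-0.03,0,0]],[[0,-5.2,-2.7],[-0.03,0,0]]]'
python3 a.py
```

```text
clock: 10.88
eef_pos: [0.4714, 0.0976, 0.1868]
tool_rot: [-0.167, 0.959, -0.224, 0.041]
ft_force: [2.1, 6.4, 2.3]
grip_width: 0.0121
grasp_force: 59.7
t 10.88 tilt -26.4 handle ang(rad) 0.591 rad 0.2134 x -0.0 j [ 0.49  0.26 -0.17  1.2  -0.46  0.16]
f tool [-4.1  3.8 -4.4] w 0.0121 59.68805551528931
0.03 [-0.02 -5.2  -2.78] [-0.03    0.0001  0.0001]
0.04 [-0.03 -6.96 -3.67] [-0.04    0.0001  0.0001]
```

```bash
python3 -m creep '[[[0,-5.2,-2.7],[-0.03,0,0]],[[0,-5.2,-2.7],[-0.03,0,0]],[[0,-5.2,-2.7],[-0.03,0,0]],[[0,-5.2,-2.7],[-0.03,0,0]],[[0,-5.2,-2.7],[-0.03,0,0]],[[0,-5.2,-2.7],[-0.03,0,0]],[[0,-5.2,-2.7],[-0.03,0,0]],[[0,-5.2,-2.7],[-0.03,0,0]],[[0,-5.2,-2.7],[-0.03,0,0]],[[0,-5.2,-2.7],[-0.03,0,0]],[[0,-5.2,-2.7],[-0.03,0,0]],[[0,-5.2,-2.7],[-0.03,0,0]]]'
python3 a.py
```

```text
clock: 12.38
eef_pos: [0.4886, 0.0507, 0.237]
tool_rot: [-0.171, 0.984, -0.049, 0.012]
ft_force: [2.7, 5.8, 4.6]
grip_width: 0.0117
grasp_force: 59.8
t 12.38 tilt -5.8 handle ang(rad) 0.952 rad 0.2137 x 0.0002 j [ 0.16  0.2  -0.04  1.31 -0.1  -0.18]
f tool [-4.5  4.  -5. ] w 0.0117 59.80024695396423
0.03 [-0.03 -5.22 -2.77] [-0.03    0.      0.0002]
0.04 [-0.03 -6.98 -3.66] [-0.04    0.0001  0.0003]
```

```bash
python3 -m creep '[[[0,-5.2,-2.7],[-0.03,0,0]],[[0,-5.2,-2.7],[-0.03,0,0]],[[0,-5.2,-2.7],[-0.03,0,0]],[[0,-5.2,-2.7],[-0.03,0,0]],[[0,-5.2,-2.7],[-0.03,0,0]],[[0,-5.2,-2.7],[-0.03,0,0]],[[0,-5.2,-2.7],[-0.03,0,0]],[[0,-5.2,-2.7],[-0.03,0,0]],[[0,-5.2,-2.7],[-0.03,0,0]],[[0,-5.2,-2.7],[-0.03,0,0]],[[0,-5.2,-2.7],[-0.03,0,0]],[[0,-5.2,-2.7],[-0.03,0,0]]]'
python3 a.py
```

```text
clock: 13.88
eef_pos: [0.5108, -0.0098, 0.2665]
tool_rot: [-0.17, 0.977, 0.127, -0.017]
ft_force: [5.3, 3.6, 8.9]
grip_width: 0.0117
grasp_force: 60.0
t 13.88 tilt 14.7 handle ang(rad) 1.314 rad 0.2141 x 0.0005 j [-0.15  0.34  0.2   1.55  0.23 -0.51]
f tool [-6.3  3.8 -8.2] w 0.0117 59.9941349029541
0.03 [-0.02 -5.24 -2.75] [-0.03   -0.      0.0003]
0.04 [-0.03 -7.   -3.64] [-0.04   -0.      0.0004]
```

```bash
python3 -m creep '[[[0,-5.2,-2.7],[-0.03,0,0]],[[0,-5.2,-2.7],[-0.03,0,0]],[[0,-5.2,-2.7],[-0.03,0,0]],[[0,-5.2,-2.7],[-0.03,0,0]],[[0,-5.2,-2.7],[-0.03,0,0]],[[0,-5.2,-2.7],[-0.03,0,0]],[[0,-5.2,-2.7],[-0.03,0,0]],[[0,-5.2,-2.7],[-0.03,0,0]],[[0,-5.2,-2.7],[-0.03,0,0]],[[0,-5.2,-2.7],[-0.03,0,0]],[[0,-4.4,-2.3],[-0.025,0,0]],[[0,-3.5,-1.8],[-0.02,0,0]]]'
python3 a.py
python3 - <<'E'
from h import *
a=vision.camera("side")["image"][100:300,200:440]; b=vision.camera("top")["image"][100:300,220:460]
cv2.imwrite("pics/m1.png",cv2.resize(np.vstack([a,b]) if 0 else np.hstack([a,b]),(800,333)))
E
```

```text
clock: 15.38
eef_pos: [0.5341, -0.0734, 0.2716]
tool_rot: [-0.163, 0.941, 0.292, -0.045]
ft_force: [8.3, 0.8, 12.1]
grip_width: 0.0119
grasp_force: 60.4
t 15.38 tilt 34.4 handle ang(rad) 1.659 rad 0.2145 x 0.0008 j [-0.38  0.62  0.52  1.89  0.44 -0.82]
f tool [ -8.2   5.1 -11. ] w 0.0119 60.379183888435364
0.03 [-0.02 -5.26 -2.75] [-0.03   -0.0001  0.0004]
0.04 [-0.03 -7.03 -3.63] [-0.04   -0.0001  0.0005]
```

View pics/m1.png

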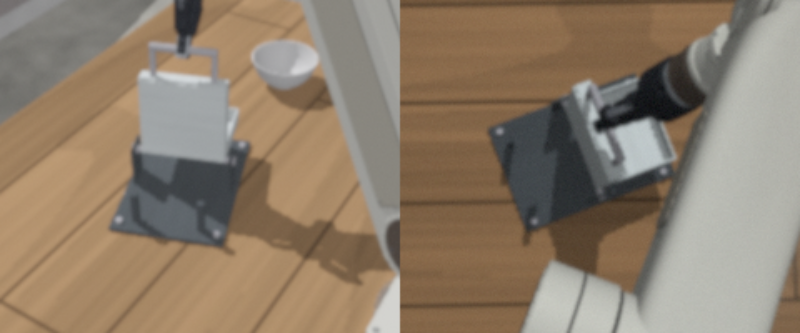

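The tray is guided at about 1.66 rad and seen from above the back panel is nearly down. Joint 4 is close to its limit, so for the rest I'll translate only and let the bar turn in the pads.

```bash
python3 -m creep '[[[0,-3.3,-1.4],[0,0,0]],[[0,-3.3,-1.4],[0,0,0]],[[0,-3.3,-1.4],[0,0,0]],[[0,-3.3,-1.4],[0,0,0]],[[0,-3.3,-1.4],[0,0,0]],[[0,-3.3,-1.4],[0,0,0]]]'
python3 a.py
```

```text
clock: 16.23
eef_pos: [0.5411, -0.0929, 0.2673]
tool_rot: [-0.164, 0.941, 0.292, -0.045]
ft_force: [8.6, -0.3, 11.6]
grip_width: 0.0123
grasp_force: 62.2
t 16.23 tilt 34.3 handle ang(rad) 1.758 rad 0.2144 x 0.0008 j [-0.4   0.65  0.57  1.92  0.43 -0.84]
f tool [ -8.1   3.8 -11.3] w 0.0123 62.18951225280762
0.03 [-0.01 -5.5  -2.15] [-0.03   -0.0001  0.0004]
0.04 [-0.02 -7.34 -2.83] [-0.04   -0.0001  0.0005]
```

```bash
python3 -m creep '[[[0,-3,-1],[0,0,0]],[[0,-3,-1],[0,0,0]],[[0,-3,-0.9],[0,0,0]],[[0,-3,-0.9],[0,0,0]],[[0,-3,-0.8],[0,0,0]],[[0,-2.5,-0.7],[0,0,0]],[[0,-2,-0.5],[0,0,0]],[[0,-2,-0.5],[0,0,0]]]'
python3 a.py
```

```text
clock: 17.23
eef_pos: [0.5485, -0.113, 0.2606]
tool_rot: [-0.164, 0.941, 0.292, -0.044]
ft_force: [9.1, -0.3, 13.0]
grip_width: 0.012
grasp_force: 63.3
t 17.23 tilt 34.3 handle ang(rad) 1.862 rad 0.2142 x 0.001 j [-0.43  0.69  0.63  1.94  0.42 -0.87]
f tool [ -8.7   4.5 -12.5] w 0.012 63.30331206321716
0.03 [-0.01 -5.68 -1.51] [-0.03   -0.0001  0.0004]
0.04 [-0.01 -7.58 -1.97] [-0.04   -0.0001  0.0005]
```

```bash
python3 -m creep '[[[0,-1.4,-0.3],[0,0,0]],[[0,-1.4,-0.3],[0,0,0]],[[0,-1.4,-0.3],[0,0,0]],[[0,-1.4,-0.3],[0,0,0]],[[0,-1.4,-0.3],[0,0,0]]]'
python3 a.py; python3 -m creep '[[[0,-0.8,-0.2],[0,0,0]],[[0,-0.8,-0.2],[0,0,0]],[[0,0,0],[0,0,0]]]'; python3 a.py
```

```text
clock: 17.85
eef_pos: [0.5509, -0.1197, 0.2573]
tool_rot: [-0.164, 0.942, 0.291, -0.044]
ft_force: [10.8, -3.1, 10.8]
grip_width: 0.0113
grasp_force: 64.1
t 17.85 tilt 34.2 handle ang(rad) 1.899 rad 0.2137 x 0.001 j [-0.44  0.7   0.64  1.95  0.42 -0.88]
f tool [ -9.2   0.6 -12.5] w 0.0113 64.06683325767517
0.03 [ 0.   -5.72 -1.26] [-0.03   -0.0001  0.0004]
0.04 [ 0.   -7.63 -1.64] [-0.04   -0.0001  0.0005]
clock: 18.23
eef_pos: [0.5515, -0.1213, 0.2567]
tool_rot: [-0.164, 0.942, 0.291, -0.044]
ft_force: [10.6, -3.1, 9.6]
grip_width: 0.0115
grasp_force: 64.1
t 18.23 tilt 34.2 handle ang(rad) 1.907 rad 0.2137 x 0.0009 j [-0.44  0.71  0.65  1.95  0.42 -0.88]
f tool [ -9.   -0.  -11.4] w 0.0115 64.05736684799194
0.03 [-0.   -5.73 -1.21] [-0.03   -0.0001  0.0004]
0.04 [ 0.   -7.65 -1.58] [-0.04   -0.0001  0.0005]
```

```bash
python3 -m creep '[[[0,-1,-0.2],[0,0,0]],[[0,-1,-0.2],[0,0,0]],[[0,-1,-0.2],[0,0,0]],[[0,0,0],[0,0,0]]]'; python3 a.py
python3 -m creep '[[[0,-1,-0.2],[0,0,0]],[[0,-1,-0.2],[0,0,0]],[[0,0,0],[0,0,0]]]'; python3 a.py;  python3 - <<'E'
from h import *
a=vision.camera("side")["image"][100:300,200:440]; p=vision.camera("top"); b=p["image"][100:300,220:460]
cv2.imwrite("pics/m2.png",cv2.resize(np.hstack([a,b]),(800,333)))
w=vision.camera("wrist")["image"]; cv2.imwrite("pics/w2.png",w)
E
```

```text
clock: 18.73
eef_pos: [0.5515, -0.1213, 0.2567]
tool_rot: [-0.164, 0.941, 0.293, -0.045]
ft_force: [6.4, 5.2, 13.2]
grip_width: 0.012
grasp_force: 63.8
t 18.73 tilt 34.5 handle ang(rad) 1.908 rad 0.2137 x 0.001 j [-0.44  0.71  0.65  1.95  0.42 -0.88]
f tool [-7.9  9.7 -9.3] w 0.012 63.83093297481537
0.03 [-0.   -5.72 -1.24] [-0.03   -0.0001  0.0003]
0.04 [-0.   -7.64 -1.62] [-0.04   -0.0001  0.0005]
clock: 19.1
eef_pos: [0.5515, -0.1213, 0.2567]
tool_rot: [-0.164, 0.94, 0.295, -0.046]
ft_force: [5.2, 9.9, 14.1]
grip_width: 0.0122
grasp_force: 63.7
t 19.1 tilt 34.7 handle ang(rad) 1.908 rad 0.2137 x 0.001 j [-0.44  0.72  0.65  1.96  0.42 -0.88]
f tool [-8.4 14.2 -7.1] w 0.0122 63.69358777999878
0.03 [-0.   -5.72 -1.26] [-0.03   -0.0001  0.0003]
0.04 [-0.   -7.63 -1.65] [-0.04   -0.0001  0.0004]
```

View pics/m2.png

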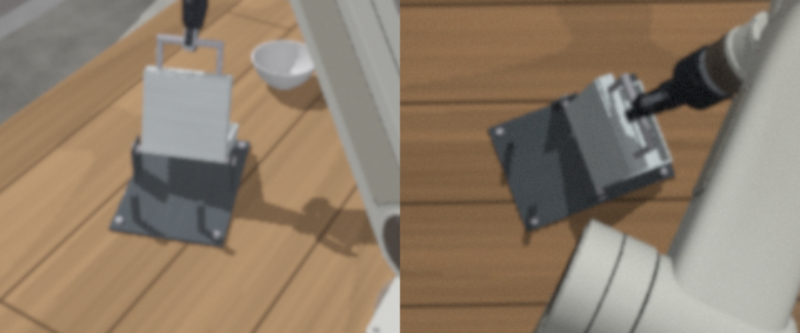

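View pics/w2.png

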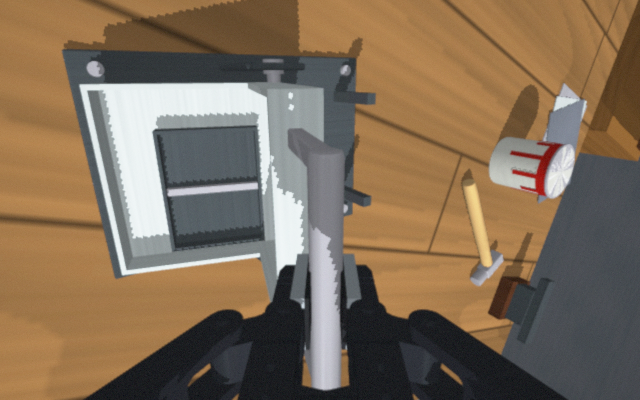

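The stop is reached: the pose no longer advances and the force is rising gently. The wrist view shows the cover on the back panel at (155-262, 125-250). I'll unload, open and withdraw.

```bash
python3 -m creep '[[[0,2,0.4],[0,0,0]],[[0,2,0.4],[0,0,0]],[[0,0,0],[0,0,0]]]'; python3 a.py
python3 -m creep '[[[0,0,0],[0,0,0]],[[0,0,0],[0,0,0]],[[0,0,0],[0,0,0]],[[0,0,0],[0,0,0]],[[0,0,0],[0,0,0]]]' 42; python3 -m creep '[[[0,0,-10],[0,0,0]],[[0,0,-15],[0,0,0]],[[0,0,-20],[0,0,0]],[[0,0,-25],[0,0,0]],[[0,0,-25],[0,0,0]],[[0,0,0],[0,0,0]]]'
python3 a.py
python3 - <<'E'
from h import *
o=bot.get_obs(); M=R.from_quat(o["tool_rot"]).as_matrix(); p0=np.array(o["eef_pos"])
p=vision.camera("wrist"); cv2.imwrite("pics/w3.png",p["image"])
s=vision.camera("side")["image"]; cv2.imwrite("pics/s3.png",s[100:300,200:440])
T=np.array(p["tool_from_camera"]); K=p["K"]; np.savez("w3.npz",z=p["z_map"],K=K,T=T,M=M,p=p0)
E
```

```text
clock: 19.62
eef_pos: [0.5514, -0.1213, 0.2567]
tool_rot: [-0.164, 0.941, 0.291, -0.045]
ft_force: [9.1, 0.4, 11.0]
grip_width: 0.0119
grasp_force: 64.0
t 19.62 tilt 34.3 handle ang(rad) 1.908 rad 0.2137 x 0.0009 j [-0.44  0.71  0.65  1.95  0.42 -0.88]
f tool [ -8.9   4.  -10.5] w 0.0119 63.97656440734863
0.03 [ 0.   -5.73 -1.22] [-0.03   -0.0001  0.0004]
0.04 [ 0.   -7.64 -1.59] [-0.04   -0.0001  0.0005]
clock: 20.25
eef_pos: [0.549, -0.1225, 0.2521]
tool_rot: [-0.163, 0.941, 0.291, -0.051]
ft_force: [-0.4, -0.1, -0.4]
grip_width: 0.042
grasp_force: 0.0
clock: 21.0
eef_pos: [0.5536, -0.1624, 0.3144]
tool_rot: [-0.16, 0.944, 0.284, -0.039]
ft_force: [-0.0, 0.5, 0.2]
grip_width: 0.0419
grasp_force: 0.0
t 21.0 tilt 33.3 handle ang(rad) 1.957 rad 0.2826 x -0.0112 j [-0.49  0.76  0.9   2.15  0.39 -0.91]
f tool [-0.1  0.5  0.1] w 0.0419 0.0
0.03 [-0.04 -7.84 -1.05] [-0.03    0.0001  0.0007]
0.04 [ -0.06 -10.46  -1.35] [-0.04    0.0001  0.0009]
```

View pics/w3.png

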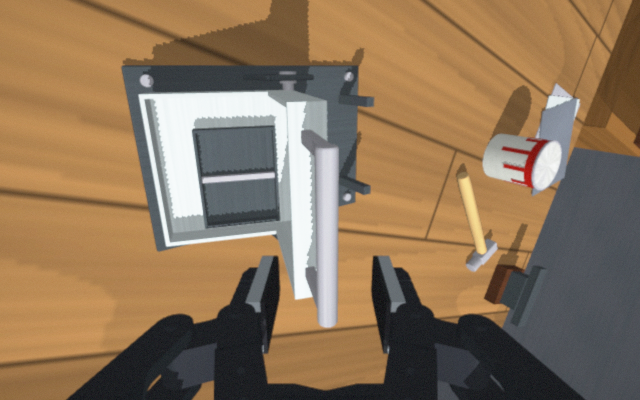

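Run:
```python
from h import *
d=np.load("w3.npz"); Z=d["z"];K=d["K"]
def W(u,v):
    z=np.median(Z[v-1:v+2,u-1:u+2]); c=np.linalg.inv(K)@[u,v,1]*z
    return d["M"]@(d["T"][:3,:3]@c+d["T"][:3,3])+d["p"]
ex=np.array([.941,.339,0]); ey=np.array([-.339,.941,0]); P=np.array([.455,.143,.075])-.21*ey
a=1.9; n=np.cos(a)*ey+np.sin(a)*np.array([0,0,1]); k=-np.sin(a)*ey+np.cos(a)*np.array([0,0,1])
for v in(125,150,178,205):
    print(v,[(u,*(np.round([(W(u,v)-P)@k*1000,(W(u,v)-P)@n*1000]).astype(int))) for u in range(170,292,6)])
```

```text
125 [(170, np.int64(125), np.int64(0)), (176, np.int64(120), np.int64(0)), (182, np.int64(114), np.int64(-1)), (188, np.int64(108), np.int64(0)), (194, np.int64(102), np.int64(0)), (200, np.int64(96), np.int64(0)), (206, np.int64(90), np.int64(0)), (212, np.int64(84), np.int64(0)), (218, np.int64(78), np.int64(0)), (224, np.int64(72), np.int64(0)), (230, np.int64(65), np.int64(0)), (236, np.int64(59), np.int64(0)), (242, np.int64(53), np.int64(0)), (248, np.int64(46), np.int64(0)), (254, np.int64(40), np.int64(0)), (260, np.int64(33), np.int64(0)), (266, np.int64(27), np.int64(2)), (272, np.int64(21), np.int64(4)), (278, np.int64(14), np.int64(0)), (284, np.int64(7), np.int64(0)), (290, np.int64(24), np.int64(154))]
150 [(170, np.int64(129), np.int64(0)), (176, np.int64(123), np.int64(-1)), (182, np.int64(117), np.int64(0)), (188, np.int64(111), np.int64(0)), (194, np.int64(105), np.int64(0)), (200, np.int64(99), np.int64(2)), (206, np.int64(93), np.int64(3)), (212, np.int64(87), np.int64(3)), (218, np.int64(80), np.int64(3)), (224, np.int64(74), np.int64(3)), (230, np.int64(68), np.
[... 1113 characters left out ...]
p.int64(-1)), (176, np.int64(132), np.int64(0)), (182, np.int64(126), np.int64(0)), (188, np.int64(119), np.int64(0)), (194, np.int64(113), np.int64(0)), (200, np.int64(107), np.int64(-1)), (206, np.int64(100), np.int64(3)), (212, np.int64(93), np.int64(3)), (218, np.int64(87), np.int64(2)), (224, np.int64(80), np.int64(3)), (230, np.int64(74), np.int64(2)), (236, np.int64(67), np.int64(2)), (242, np.int64(60), np.int64(3)), (248, np.int64(54), np.int64(3)), (254, np.int64(47), np.int64(2)), (260, np.int64(40), np.int64(2)), (266, np.int64(33), np.int64(3)), (272, np.int64(26), np.int64(3)), (278, np.int64(20), np.int64(13)), (284, np.int64(11), np.int64(0)), (290, np.int64(4), np.int64(1))]
```

```bash
python3 -m creep '[[[0,-10,-10],[0.08,0,0]],[[0,0,-10],[0.08,0,0]],[[0,0,-10],[0.08,0,0]],[[0,0,-10],[0.08,0,0]],[[0,0,0],[0,0,0]]]'; python3 a.py
```

```text
clock: 21.72
eef_pos: [0.562, -0.1853, 0.3453]
tool_rot: [-0.166, 0.977, 0.13, -0.013]
ft_force: [-0.1, 0.5, 0.5]
grip_width: 0.0418
grasp_force: 0.0
t 21.73 tilt 15.0 handle ang(rad) 1.965 rad 0.3208 x -0.011 j [-0.42  0.59  0.79  1.94  0.2  -0.78]
f tool [-0.   0.7 -0.3] w 0.0418 0.0
0.03 [-0.01 -8.85  1.95] [-0.03    0.0002  0.0006]
0.04 [ -0.02 -11.79   2.66] [-0.04    0.0002  0.0008]
```

Depth confirms it: the cover lies flat with its interior about 3 mm and its rim about 13 mm above the panel, so it is hollow side up. The tray is at 1.9 rad and the gripper is clear of it.

```bash
python3 -c "
from workcell import workorder
print(workorder.job_done())"
```

```text
the job is handed in; nothing more can be done
None
```

I swung the tray under control all the way to its other rest, at about 1.9 rad. The cover lies flat, hollow side up, on the back panel. I let go of the handle and withdrew the gripper, and handed the job in at about 22 s.

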